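# Couple the oil-line breather and open its gate valve

### The arm

A 7-joint arm with a two-finger parallel gripper is mounted at the origin on the work surface. World frame = base frame: x ahead of the robot, y to its left, z up, the work surface at z = 0. Lengths are in m, angles in rad, forces in N, time in s.
With the tool pointing down it reaches from about 0.35 to 0.9 m from the base axis. Payload 7.2 kg.
Tool frame: the origin (TCP) lies on the centre line of the jaws, within the pads' length; the fingertips stand 25 mm ahead of it and the grasp point (between the pads) lies 6 mm ahead of it; z points along the fingers, y is the line along which they close (so a half turn about z gives the same grasp; the last joint's range is limited). The gripper opens to 88 mm and grips with 3 to 60 N. Pads are 20 mm wide; open, the fingers measure 115 mm over their backs; the gripper's body (75 mm by 178 mm) begins 61 mm behind the grasp point.
Start: joints at [-1.169, 0.411, -0.013, 1.596, 0.006, 1.134, -0.082], TCP at [0.283, 0.557, 0.248] pointing down, gripper open.
Joint ranges: [-2.95, 2.95], [-0.29, 1.99], [-1.47, 1.44], [0.14, 2.54], [-1.03, 4.17], [0.13, 1.85], [-2.86, 2.86]. Speed limits (rad/s): [2.39, 2.39, 3.01, 3.01, 3.14, 3.14, 3.14].

### API

Orientations are given as [roll, pitch, yaw] about the fixed x, y, z axes, in that order (R = Rz(yaw) Ry(pitch) Rx(roll)).
In Python, from rig import reach, move_straight, move_j, gripper_to, hold, ik, grab_frame, camera_info, PlanningError, job_done, look_for, regions_of, get_clock, get_joints, get_joint_vel, get_joint_torque, get_ee_pos, get_eef_rot, get_contact_force, get_moment, get_opening, get_gripper_force gives the robot as it stands. Calls block until the motion is done:
- reach(position, orientation): joint-space move of the TCP to a pose.
- move_straight(position, speed=0.15, ori=None, until_force=None): straight line of the TCP; ori=None keeps the orientation; speed is the mean speed in m/s. With until_force (N) it stops when the force on the tool has changed by that much, and returns True; else False.
- move_j(angles): joint-space move.
- gripper_to(opening): finger opening in m; the grip force is fixed at half the most; returns when the fingers have stopped.
- hold(seconds).
- ik(position, orientation): joint angles nearest the present ones, or None.
- grab_frame(name): name is "scene" or "top"; returns (picture, depth): 420x560x3 uint8, red, green, blue; 420x560 float32, m along the optical axis (not along the pixel's ray), 0 where there is no reading.
- camera_info(name): a dict with "K" (3x3 intrinsics, pixels), "distortion" ([k1, k2, p1, p2, k3] as OpenCV has them; the pictures are not rectified), "rvec" (rotation vector, rad) and "tvec" (3), from world to camera coordinates, as OpenCV has them. Camera axes: x right, y down, z forward; pixel columns grow to the right and rows downward; lengths in m; the calibration is good to about 2 mm. A picture is of the moment at which its call begins. camera_info takes no time and is no camera call.
A pose or a line that the arm cannot do raises PlanningError and nothing moves.
- job_done(): hands the job in; it is judged then, once.
Trained networks look in the newest picture that a camera, given by its name, has taken for a name from the list of things; names that differ only in an ending like _2 or _b are one class to them, and where a whole thing is asked for, a point or a joint stands for the part that bears it (a point fixed in the world has none). Each returns a list of dicts, best first, with "score" (0 to 1); they miss things now and then, are a little off and sometimes report something else, mostly with a low value. They report only what shows in the picture. A call takes as long as a camera call.
- look_for(camera, target): "at" ([x, y, z] in m, in world coordinates, good to about 4 mm: the middle of the surface that is visible of it).
- regions_of(camera, target): "pixels" (420x560 bool, what is visible of it).
Readings, each from a call of its own:
- get_clock(): time.
- get_joints(): joint angles.
- get_joint_vel(): joint speeds.
- get_joint_torque(): joint torques, N m.
- get_ee_pos(): TCP position.
- get_eef_rot(): TCP orientation.
- get_contact_force(): force on the tool from outside, world axes, zero at the start.
- get_moment(): the same for the moment, N m.
- get_opening(): finger opening in m.
- get_gripper_force(): force on a finger pad.
Only numpy, scipy, OpenCV 4.12 (cv2) and the standard library are available. Lean on these libraries where they do the work, as an engineer would, in place of code of your own. Each camera call takes 0.05 s, during which the arm holds its last target. There are 200 camera calls.

### The job

Push the loose breather coupling fully home and level onto the open grooved adaptor on the bench, then swing its two cam arms all the way down, one after the other. Only then open the gate valve: crank the handwheel anticlockwise (seen from above) until you feel it come up against its stop, and back it off a quarter turn so that it cannot seize. Leave everything released and do not knock over the white oil filter standing near by.

Things in the scene. Friction and masses are not known exactly. Their poses are not given: they have to be found in the camera images.
- coupling: Loose cam-lock coupling, 0.4 kg, standing mouth down. Origin: centre of its underside (the mouth), z up. Aluminium sleeve, outer dia. 64 mm, z 0 to 56 mm, bore dia. 50.4 mm, 44 mm deep, open below; above it a black breather cylinder, dia. 44 mm, z 56 to 111 mm: grip that. Two flat steel cam arms, towards its +y and -y, start pointing out and up. Any yaw on the adaptor will do.
- coupling_seat (a point): Centre of the closed end of the coupling's bore, 44 mm above the coupling's mouth on its axis; z along the axis. When home it lies on the adaptor's top face.
- cam_a (a joint): Cam arm on the coupling's +y side: bar 16 mm wide, 6 mm thick, 51 mm long, hinged 38 mm from the coupling's axis, 50 mm above its mouth; swings in the vertical plane through the axis. 0 rad: points out and 35 deg above level; grows as pushed down: 0.61 level, 1.60 end stop (57 deg below level). Stiff hinge (0.06 N m): stays where left. The thin ring at its end is look only.
- cam_a_tip (a point): Point on the middle line of cam_a, 50 mm from its hinge.
- cam_b (a joint): Cam arm on the coupling's -y side, the mirror image of cam_a, same joint values.
- cam_b_tip (a point): Point on the middle line of cam_b, 50 mm from its hinge.
- adaptor: Fixed riser with the open grooved adaptor: flange dia. 100 mm, 12 mm thick; pipe; collar dia. 54 mm at z 48 to 60 mm; aluminium tube of outer dia. 48.4 mm with a groove round it, z 60 to 114 mm, its top 6 mm tapered to 40 mm, dark open mouth. Origin: centre of its underside on the bench. With the coupling home, the coupling's mouth is 70 mm above the bench.
- adaptor_top (a point): Centre of the adaptor's top face, 114 mm above the bench; z up.
- plugged_riser: Fixed neighbouring riser, lower (78 mm), closed by a 58 mm cap with a small square head; not used. Same flange. Origin: centre of its underside. It and the adaptor may change places.
- wheel (a joint): Gate valve's handwheel, level, on a vertical stem: angle in rad, growing anticlockwise seen from above (opening). It starts at an arbitrary reading, 1.2 to 1.6 turns short of its hard open stop; the stop is found by feel. Turning friction 0.13 N m; stays where it is left.
- wheel_hub (a point): Point on the handwheel's axis at the rim's upper side, 126 mm above the bench. The rim's outer diameter is 150 mm. The valve body beneath has a flange of diameter 100 mm and is fixed.
- crank_mid (a point): Middle of the upright crank handle on the rim: black cylinder of diameter 20 mm and 50 mm tall (127 to 177 mm above the bench), 62 mm from the wheel's axis; this point is 157 mm above the bench. The handle spins freely on its own pin, so it can be held firmly and carried round without turning the hand.
- oil_filter: Bystander: standing white oil filter can, diameter 76 mm, 90 mm tall. Origin: centre of its underside.

How it is judged:
By the outcome, as a careful person would: the job done as asked, in the order asked, and still so for the second after the job is handed in, with the robot touching nothing.
It also fails if it takes over 72 s, if anything falls off the work surface, if the arm or the gripper's body presses on something with over 40 N, if the wrist force passes 120 N, or if a joint passes its speed limit or range.

## Working session

There is one attempt and no reset: what is moved stays moved. The work goes in short steps, each a Python script; the robot and the scene stay as the last script left them, time stands still between calls to the robot, and variables do not carry over. Pictures are saved under pics/ and viewed, at most 10 in all, crops included, and the job is handed in when it is done.

```bash
ls; mkdir -p pics
python3 - <<'E'
from rig import *
import cv2,numpy as np
for c in("scene","top"):
    p,d=grab_frame(c); cv2.imwrite(f"pics/{c}0.png",p[:,:,::-1])
    i=camera_info(c); R=cv2.Rodrigues(np.array(i["rvec"]))[0]; print(c,"cam at",(-R.T@np.array(i["tvec"]).ravel()).round(3), np.array(i["K"]).round(1).tolist(), i["distortion"])
    for t in("coupling","cam_a","cam_a_tip","cam_b_tip","adaptor","adaptor_top","plugged_riser","wheel","wheel_hub","crank_mid","oil_filter"):
        print(c,t,[(np.round(r["at"],3).tolist(),round(r["score"],2)) for r in look_for(c,t)[:3]])
print(get_clock(),get_ee_pos(),get_eef_rot(),get_opening())
E
```

```text
pics
rig.py
scene cam at [ 1.098 -0.504  1.05 ] [[504.1, 0.0, 288.2], [0.0, 504.1, 213.7], [0.0, 0.0, 1.0]] [-0.04050062  0.          0.          0.          0.        ]
scene coupling [([0.451, -0.022, 0.058], 0.79)]
scene cam_a [([0.539, 0.154, 0.162], 0.65), ([0.467, 0.044, 0.064], 0.64), ([0.524, 0.216, 0.126], 0.52)]
scene cam_a_tip [([0.415, -0.063, 0.067], 0.43)]
scene cam_b_tip [([0.759, 0.069, 0.084], 0.51)]
scene adaptor [([0.668, -0.068, 0.011], 0.69), ([0.413, -0.066, 0.065], 0.48)]
scene adaptor_top [([0.41, -0.067, 0.065], 0.28)]
scene plugged_riser [([0.573, -0.262, 0.014], 0.82)]
scene wheel [([0.523, 0.214, 0.123], 0.91)]
scene wheel_hub [([0.528, 0.207, 0.127], 0.79), ([0.576, -0.259, 0.015], 0.38)]
scene crank_mid []
scene oil_filter [([0.758, 0.067, 0.084], 0.92)]
top cam at [0.47  0.021 0.998] [[397.4, 0.0, 275.9], [0.0, 397.4, 205.5], [0.0, 0.0, 1.0]] [-0.07011196  0.          0.          0.          0.        ]
top coupling [([0.522, 0.215, 0.126], 0.74), ([0.44, -0.012, 0.065], 0.69)]
top cam_a [([0.462, 0.043, 0.065], 0.53), ([0.409, -0.064, 0.063], 0.5), ([0.639, -0.052, 0.008], 0.38)]
top cam_a_tip [([0.414, -0.061, 0.068], 0.66)]
top cam_b_tip [([0.462, 0.044, 0.058], 0.73)]
top adaptor [([0.641, -0.051, 0.012], 0.57)]
top adaptor_top [([0.638, -0.053, 0.007], 0.75)]
top plugged_riser [([0.562, -0.24, 0.006], 0.96)]
top wheel [([0.521, 0.216, 0.129], 0.66)]
top wheel_hub [([0.518, 0.213, 0.128], 0.64)]
top crank_mid [([0.534, 0.157, 0.177], 0.58)]
top oil_filter [([0.738, 0.085, 0.089], 0.78)]
1.2 [0.28291256 0.55727452 0.24763332] [-3.14154748e+00 -3.37078497e-05  2.67179545e+00] 0.08752287457348365
```

View pics/scene0.png

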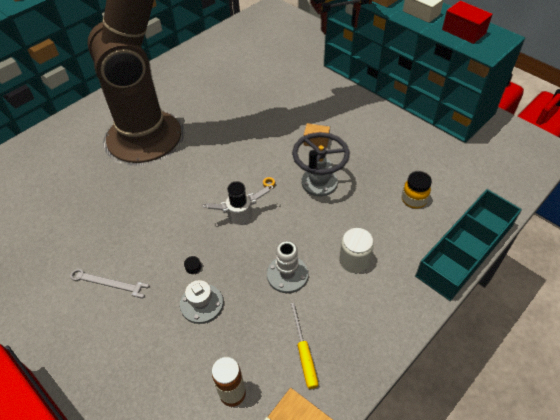

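View pics/top0.png

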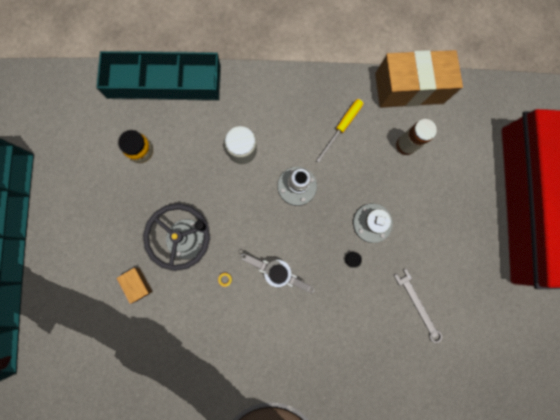

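The scene picture shows the coupling at about (238,200), the open adaptor at (287,258), the plugged riser at (200,297), the wheel at (321,155) with its handle at (313,160), and the filter at (357,250). In the top picture they are at (278,273), (298,180), (376,221), (177,235) with the handle at (201,226), and (240,142). The detector positions match these. Next I fit circles to the depth slabs from both cameras.

```bash
cat > h.py <<'E'
from rig import *
import cv2, numpy as np
from scipy.optimize import least_squares
def cloud(cam):
    p,d=grab_frame(cam); i=camera_info(cam); K=np.array(i["K"]); R=cv2.Rodrigues(np.array(i["rvec"]))[0]; t=np.array(i["tvec"]).ravel()
    v,u=np.nonzero(d>0); z=d[v,u]
    n=cv2.undistortPoints(np.c_[u,v].astype(float)[:,None],K,np.array(i["distortion"]))[:,0]
    return p,(np.c_[n*z[:,None],z]-t)@R, np.c_[u,v]
def near(P,c,r,lo,hi): return P[(np.hypot(*(P[:,:2]-c).T)<r)&(P[:,2]>lo)&(P[:,2]<hi)]
def circ(Q,r,c):   # fit of the centre of a circle of known radius to wall points
    return least_squares(lambda c:np.hypot(*(Q[:,:2]-c).T)-r,c,loss="soft_l1",f_scale=.001).x
E
python3 - <<'E'
from h import *
C={c:cloud(c)[1] for c in("scene","top")}
def mid(Q): return ((Q.max(0)+Q.min(0))/2).round(4), len(Q), Q.mean(0).round(4)
for c,P in C.items():
    print(c,"bench z",np.median(near(P,np.array([.5,.07]),.04,-.03,.03)[:,2]))
    for n,ctr,r,lo,hi in(("breather",(.446,-.012),.035,.100,.125),("adaptor",(.638,-.055),.035,.105,.125),("crank",(.536,.157),.025,.168,.19),("filter",(.745,.075),.05,.08,.1),("plug",(.567,-.25),.04,.06,.1),("rim",(.521,.214),.09,.115,.135)):
        Q=near(P,np.array(ctr),r,lo,hi)
        if len(Q): print(c,n,*mid(Q),"zpct",np.percentile(Q[:,2],[5,50,95]).round(4))
    Q=near(P,np.array((.521,.214)),.085,.118,.134); Q=Q[np.hypot(*(Q[:,:2]-[.521,.214]).T)>.055]
    print("rim fit",circ(Q,.068,np.array([.521,.214])),len(Q))
    Q=near(P,np.array((.446,-.012)),.10,.05,.09);r=np.hypot(*(Q[:,:2]-[.444,-.011]).T);Q=Q[r>.042]
    w,v=np.linalg.eigh(np.cov(Q[:,:2].T)); print("arm dir deg",np.degrees(np.arctan2(v[1,1],v[0,1])),len(Q),Q.mean(0))
print(get_clock())
E
```

```text
scene bench z -8.633611790945035e-05
scene breather [ 0.4383 -0.0095  0.1077] 232 [ 0.4399 -0.0107  0.1094] zpct [0.1027 0.1098 0.1132]
scene adaptor [ 0.6515 -0.0583  0.1116] 254 [ 0.6543 -0.0589  0.113 ] zpct [0.1077 0.1134 0.1167]
scene crank [0.5374 0.16   0.1745] 51 [0.539  0.1586 0.1753] zpct [0.1702 0.176  0.1787]
scene filter [0.7478 0.0849 0.0876] 661 [0.7489 0.083  0.0887] zpct [0.0815 0.0894 0.093 ]
scene plug [ 0.5644 -0.2502  0.0702] 446 [ 0.5662 -0.251   0.0661] zpct [0.061  0.0641 0.0781]
scene rim [0.5165 0.2176 0.125 ] 967 [0.5187 0.2156 0.1231] zpct [0.1169 0.123  0.1294]
rim fit [0.51733363 0.21579202] 703
arm dir deg 65.26316678239051 223 [ 0.43859371 -0.0075305   0.06623705]
top bench z -0.0014456726920472843
top breather [ 0.4342 -0.0072  0.1079] 323 [ 0.4344 -0.0073  0.1093] zpct [0.1056 0.1095 0.1118]
top adaptor [ 0.6504 -0.0556  0.1117] 324 [ 0.6506 -0.0551  0.1119] zpct [0.1075 0.1122 0.1152]
top crank [0.5358 0.1604 0.1742] 74 [0.535  0.1596 0.1752] zpct [0.1728 0.1753 0.1775]
top filter [0.7443 0.0855 0.0875] 660 [0.7429 0.086  0.0882] zpct [0.0831 0.0885 0.0912]
top plug [ 0.5618 -0.2487  0.0704] 416 [ 0.5609 -0.2483  0.0651] zpct [0.0604 0.063  0.0773]
top rim [0.5124 0.2174 0.125 ] 1573 [0.5108 0.2189 0.1224] zpct [0.1181 0.1223 0.1276]
rim fit [0.51329434 0.21680671] 1126
arm dir deg 64.98351607092351 298 [ 0.43361557 -0.00744656  0.06506783]
1.3
```

Run:
```python
from h import *
A=np.array
P=A([.436,-.0083])
for yaw in (65.1,-114.9):
    for p in ([.436,-.008,.25],[.436,-.008,.091],[.652,-.057,.30],[.652,-.057,.161],[.69,.025,.11],[.615,-.139,.11]):
        q=ik(p,[np.pi,0,np.radians(yaw)]); print(yaw,p,None if q is None else np.round(q,2).tolist())
for c in("scene","top"):
    Q=cloud(c)[1]; S=near(Q,A([.652,-.057]),.03,.107,.13); print(c,len(S),((S.max(0)+S.min(0))/2).round(4),S.mean(0).round(4),np.median(S[:,2]), circ(near(Q,A([.652,-.057]),.04,.085,.107),.0242,A([.652,-.057])))
```

```text
65.1 [0.436, -0.008, 0.25] [-0.67, 0.07, 0.62, 2.06, -0.05, 1.03, -0.46]
65.1 [0.436, -0.008, 0.091] [-0.54, 0.35, 0.54, 2.22, -0.3, 0.64, -0.22]
65.1 [0.652, -0.057, 0.3] [-0.48, 0.5, 0.76, 1.48, -0.35, 1.29, -0.12]
65.1 [0.652, -0.057, 0.161] [-0.46, 0.63, 0.72, 1.65, -0.47, 1.05, -0.03]
65.1 [0.69, 0.025, 0.11] [-0.52, 0.74, 0.66, 1.58, -0.51, 1.0, -0.14]
65.1 [0.615, -0.139, 0.11] [-0.33, 0.65, 0.69, 1.75, -0.51, 0.93, 0.14]
-114.9 [0.436, -0.008, 0.25] [-0.36, 0.07, 0.29, 2.04, -0.02, 1.03, 2.64]
-114.9 [0.436, -0.008, 0.091] [-0.15, 0.32, 0.07, 2.2, -0.04, 0.63, 2.65]
-114.9 [0.652, -0.057, 0.3] [-0.11, 0.43, 0.17, 1.46, -0.08, 1.26, 2.78]
-114.9 [0.652, -0.057, 0.161] [-0.01, 0.54, 0.04, 1.61, -0.02, 0.99, 2.74]
-114.9 [0.69, 0.025, 0.11] [-0.05, 0.65, -0.09, 1.54, 0.07, 0.95, 2.55]
-114.9 [0.615, -0.139, 0.11] [0.89, 0.94, -1.25, 1.66, 0.94, 1.26, 2.15]
scene 298 [ 0.6553 -0.0581  0.1128] [ 0.6574 -0.0588  0.1129] 0.11311079932533935 [ 0.653583  -0.0551086]
top 317 [ 0.6526 -0.0555  0.112 ] [ 0.6517 -0.055   0.112 ] 0.11210539915244977 [ 0.65310824 -0.05565316]
```

Run:
```python
from h import *
o=[np.pi,0,np.radians(65.1)]
reach([.436,-.0083,.22],o)
move_straight([.436,-.0083,.092],.12,until_force=10)
print(get_ee_pos(),get_contact_force())
gripper_to(.030)
print("grip",get_opening(),get_gripper_force(),get_contact_force(),get_ee_pos())
move_straight([.436,-.0083,.26],.15); print("lift",get_opening(),get_contact_force())
move_straight([.654,-.056,.26],.18); hold(.3)
print(get_ee_pos(),get_contact_force(),get_moment())
for c in("scene","top"):
    p,Q,uv=cloud(c); cv2.imwrite(f"pics/{c}1.png",p[:,:,::-1]); np.save(c+"1.npy",np.c_[Q,uv])
    m=[r for r in regions_of(c,"coupling")][:1]
    for r in m:
        px=r["pixels"]; S=Q[px[uv[:,1],uv[:,0]]]; print(c,r["score"],len(S),S.mean(0),S.min(0),S.max(0))
print(get_clock())
```

```text
[ 0.43639848 -0.00833076  0.09247785] [ 0.54491461  0.76174038 -1.01295168]
grip 0.04328086686133948 29.99994993209839 [0.23000176 0.286575   0.73285636] [ 0.43606144 -0.00832501  0.09201666]
lift 0.04336414913891513 [-0.37930862  0.75687838 -3.80458294]
[ 0.65381813 -0.05579393  0.26033389] [ 0.28148894  1.20854859 -3.40405908] [-0.07221725  0.11853875  0.01797742]
scene 0.69 1031 [ 0.65721017 -0.07508756  0.21332571] [ 0.46653602 -0.13600049 -0.00425841] [0.74668133 0.17544546 0.3452937 ]
top 0.59 98 [0.6916763  0.01727958 0.21668893] [ 0.56898421  0.00539673 -0.00297748] [0.76449714 0.02923996 0.6369712 ]
8.6333
```

Run:
```python
import cv2
p=cv2.imread("pics/scene1.png")[150:300,200:400]; cv2.imwrite("pics/s1c.png",cv2.resize(p,(800,600),interpolation=cv2.INTER_CUBIC))
import numpy as np
from h import circ,near
A=np.array
for c in("scene","top"):
    D=np.load(c+"1.npy");Q=D[:,:3]
    for n,lo,hi,r in(("sleeve",.171,.22,.032),("adaptor",.066,.104,.0242)):
        S=near(Q,A([.654,-.056]),.038 if r>.03 else .03,lo,hi)
        if len(S)>10: print(c,n,len(S),circ(S,r,A([.654,-.056])))
    S=near(Q,A([.654,-.056]),.095,.205,.26); rr=np.hypot(*(S[:,:2]-A([.654,-.056])).T); S=S[rr>.05]
    print(len(S)); 
    if len(S)>10:
        for s in (1,-1):
            d=A([np.cos(np.radians(65.1)),np.sin(np.radians(65.1))]); T=S[s*((S[:,:2]-A([.654,-.056]))@d)>.05]
            if len(T): print(s,len(T),T.mean(0))
```

```text
scene sleeve 391 [ 0.65372158 -0.05564465]
scene adaptor 188 [ 0.65386314 -0.05540052]
169
1 46 [0.68996173 0.01813024 0.2391705 ]
-1 122 [ 0.6271718  -0.11877621  0.23991065]
84
1 84 [0.68536773 0.01656217 0.23780648]
```

View pics/s1c.png

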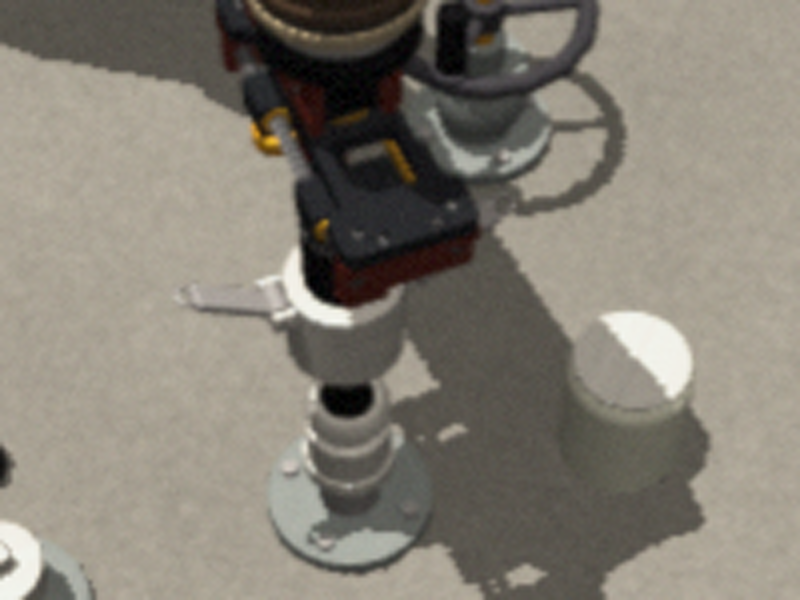

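The crop shows the sleeve at crop (345,325) level and straight above the adaptor mouth at (345,395). The wall fits agree to 0.3 mm, so I lower it.

Run:
```python
from h import *
x,y=.654,-.056
print(move_straight([x,y,.212],.12,until_force=12),get_ee_pos(),get_contact_force())
h=move_straight([x,y,.155],.05,until_force=25); hold(.2)
print(h,get_ee_pos(),get_contact_force(),get_moment(),get_opening(),get_clock())
```

```text
False [ 0.65417251 -0.05616654  0.21220108] [ 1.1931834  -0.10103958 -2.68503462]
True [ 0.65371527 -0.05583118  0.16147479] [-0.95542191  0.09014148  4.81895465] [ 0.03972615  0.2792837  -0.0050396 ] 0.04381294791226471 10.325
```

Run:
```python
from h import *
x,y=.654,-.056
gripper_to(.075); move_straight([x,y,.235],.15); gripper_to(0)
h=move_straight([x,y,.195],.05,until_force=30); print(h,get_ee_pos(),get_contact_force(),get_moment()); 
move_straight([x,y,.32],.2)
for c in("scene","top"):
    p,Q,uv=cloud(c); cv2.imwrite(f"pics/{c}2.png",p[:,:,::-1])
    S=near(Q,np.array([x,y]),.026,.165,.2); print(c,len(S),S.mean(0),np.median(S[:,2]) if len(S) else 0)
    T=near(Q,np.array([x,y]),.038,.08,.122); print("sleeve",len(T),circ(T,.032,np.array([x,y])))
    for s in(1,-1):
        d=s*np.array([np.cos(np.radians(65.1)),np.sin(np.radians(65.1))]); S=near(Q,np.array([x,y])+.068*d,.02,.12,.17)
        if len(S): m=S[:,:2].mean(0)-[x,y]; print(c,s,len(S),S.mean(0),np.degrees(np.arctan2(m[1]*s,m[0]*s)))
cv2.imwrite("pics/s2c.png",cv2.resize(cv2.imread("pics/scene2.png")[150:300,200:400],(800,600),interpolation=cv2.INTER_CUBIC))
print(get_clock())
```

```text
True [ 0.65463243 -0.05620007  0.20650857] [ 1.77040177 -0.30172809  4.87933562] [-0.18098419 -0.29444895  0.00360834]
scene 344 [ 0.65720591 -0.05926717  0.17863178] 0.17996403658688082
sleeve 281 [ 0.65372875 -0.05550682]
scene 1 121 [0.68311864 0.00345233 0.13502379] 63.90525152721735
scene -1 105 [ 0.62737627 -0.11743567  0.14102366] 66.57004416591269
top 0 [nan nan nan] 0
sleeve 0 [ 0.654 -0.056]
top 1 34 [0.68545569 0.01813911 0.14026597] 67.00949259816504
14.25<stdin>:8: RuntimeWarning: Mean of empty slice.
  ret = um.true_divide(
```

View pics/s2c.png

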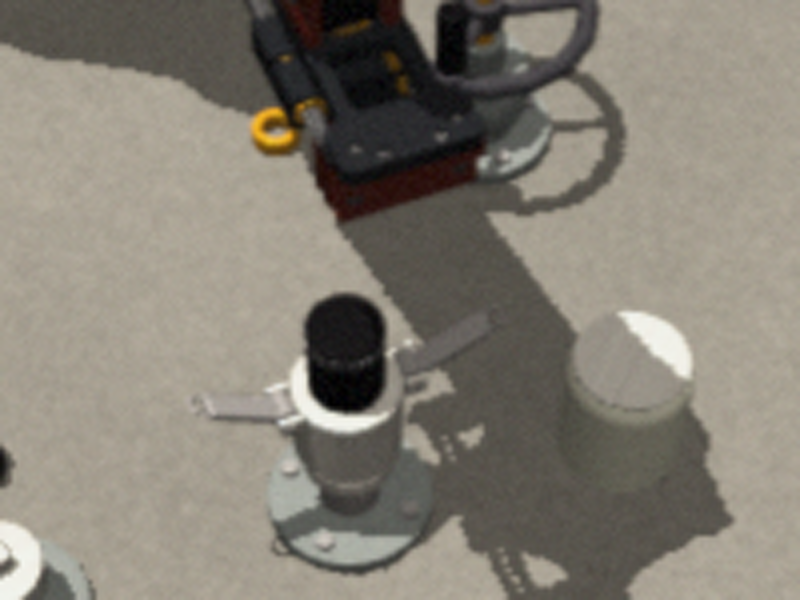

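The crop shows the coupling level on the adaptor, with the sleeve at (345,430) and both arms still up at (245,405) and (450,340). Contact put its top at 181 mm, so it is home. Next is the cams.

```bash
cat > cam.py <<'E'
from h import *
c=np.array([.654,-.056]); d=np.array([np.cos(np.radians(65.3)),np.sin(np.radians(65.3))])
def tcp(s,r,z): return [*(c+s*d*r),z+.025]
def cam(s):
    move_straight(tcp(s,.084,.27),.25); move_straight(tcp(s,.084,.165),.2)
    for th in range(25,-70,-10):
        t=np.radians(th); L=.046; off=.010*np.clip(-th/10,0,1)
        r=.038+L*np.cos(t)-.003*np.sin(t)+off; z=.120+L*np.sin(t)+.003*np.cos(t)
        h=move_straight(tcp(s,r,z),.06,until_force=12)
        if h: break
    print("cam",s,"stopped" if h else "end",th,get_ee_pos(),get_contact_force().round(1))
    move_straight(tcp(s,.095,get_ee_pos()[2]-.025+.02),.15); move_straight(tcp(s,.095,.27),.25)
E
python3 - <<'E'
from cam import *
cam(1); print(get_clock()); cam(-1); print(get_clock())
move_straight([.52,-.05,.32],.25)
for k in("scene","top"):
    p,Q,uv=cloud(k); cv2.imwrite(f"pics/{k}3.png",p[:,:,::-1])
    S=near(Q,c,.026,.165,.2); print(k,len(S),S.mean(0),np.median(S[:,2]) if len(S) else 0)
    for s in(1,-1):
        S=near(Q,c+.07*s*d,.03,.06,.17)
        if len(S): print(k,s,len(S),S.mean(0),S[:,2].min(),S[:,2].max())
a=cv2.imread("pics/scene3.png")[180:300,240:400]
cv2.imwrite("pics/s3c.png",cv2.resize(a,(800,600),interpolation=cv2.INTER_CUBIC))
print(get_clock())
E
```

```text
cam 1 stopped -65 [0.68527337 0.01140208 0.10531102] [1.  2.9 4.5]
19.6667
cam -1 stopped -65 [ 0.62295335 -0.12519387  0.10512462] [-2.  -3.9  2.8]
25.4417
scene 347 [ 0.65755974 -0.06048333  0.17862552] 0.17977403349334076
scene 1 53 [ 0.67890475 -0.00672306  0.09640467] 0.0679775430838275 0.12508640755167968
scene -1 135 [ 0.63462208 -0.10713398  0.10143843] 0.06855245096459357 0.12995387527810648
top 0 [nan nan nan] 0
top 1 77 [ 0.6730745  -0.00533544  0.09809868] 0.06767534215263936 0.12431134528283126
26.225<stdin>:6: RuntimeWarning: Mean of empty slice.
  ret = um.true_divide(
```

View pics/s3c.png

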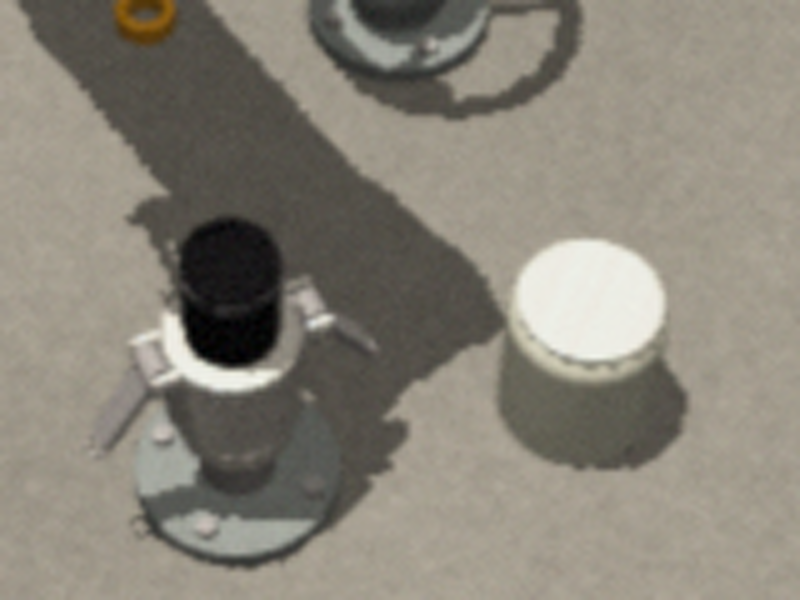

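The crop shows both arms hanging down at (120,400) and (345,325), the coupling level, and the filter upright at (588,350). Each arm stopped the finger at its geometric end stop, about 57° below level. Now I measure the handle again, then grip it.

Run:
```python
from h import *
A=np.array; H=[];K=[]
for k in("scene","top"):
    p,Q,uv=cloud(k)
    S=near(Q,A([.5366,.160]),.02,.138,.185); 
    T=near(Q,A([.515,.2165]),.085,.112,.134); T=T[np.hypot(*(T[:,:2]-[.515,.2165]).T)>.06]
    print(k,len(S),S.mean(0) if len(S) else 0,circ(S,.0095,A([.5366,.160])) if len(S) else 0,len(T),circ(T,.068,A([.515,.2165])), np.percentile(S[:,2],95))
for yaw in(65.1,110,153,20):
    o=[np.pi,0,np.radians(yaw)]
    qs=[ik([.5155+.062*np.cos(a),.216+.062*np.sin(a),.163],o) for a in np.arange(0,6.3,.6)]
    print(yaw,all(q is not None for q in qs),np.round([q for q in qs if q is not None],2).min(0),np.round([q for q in qs if q is not None],2).max(0))
```

```text
scene 122 [0.54052533 0.15682388 0.16265141] [0.53717039 0.16100243] 748 [0.51735029 0.21554317] 0.178327319023531
top 92 [0.53433104 0.15795672 0.17127555] [0.5354004  0.15979243] 1152 [0.51302331 0.21669634] 0.178010843778015
65.1 True [-0.98  0.31  0.46  1.72 -0.28  0.85 -0.81] [-0.75  0.51  0.51  2.02 -0.2   0.97 -0.57]
110 True [-0.89  0.3   0.36  1.72 -0.22  0.85 -0.08] [-0.68  0.5   0.41  2.02 -0.16  0.96  0.17]
153 True [-0.81  0.3   0.26  1.71 -0.16  0.85  0.63] [-0.6   0.49  0.31  2.01 -0.11  0.96  0.86]
20 True [-1.03  0.32  0.55  1.73 -0.36  0.86 -1.56] [-0.84  0.54  0.63  2.03 -0.23  0.98 -1.28]
```

```bash
cat > wh.py <<'E'
from h import *
import json
Z=.163; hub0=np.array([.5148,.2172])
def pol(a): return np.array([np.cos(a),np.sin(a)])
def turn(hub,a,da,n,sp=.1,thr=12):
    """carry the handle n steps of da from a; returns (angle, stopped)"""
    for i in range(n):
        a+=da; h=move_straight([*(hub+.062*pol(a)),Z],sp,until_force=thr)
        f=get_contact_force()[:2]; p=get_ee_pos()[:2]-hub
        fr,ft=f@pol(a),f@pol(a+np.pi/2)
        print(round(np.degrees(a)),h,"fr %.1f ft %.1f"%(fr,ft),"r %.4f ang %.1f"%(np.hypot(*p),np.degrees(np.arctan2(p[1],p[0]))))
        if h: return a,True
    return a,False
E
python3 - <<'E'
from wh import *
o=[np.pi,0,np.radians(65.1)]
x,y=.5367,.1593
reach([x,y,.245],o); gripper_to(.055)
print(move_straight([x,y,Z],.12,until_force=8),get_contact_force()); gripper_to(.010)
print(get_opening(),get_ee_pos(),get_contact_force(),get_clock())
a=np.arctan2(y-hub0[1],x-hub0[0])
print(turn(hub0,a,np.radians(18),5),get_clock())
E
```

```text
False [ 1.13146948 -0.09604509  0.43043677]
0.019351482354149897 [0.53659277 0.15954489 0.16317192] [-1.744113    1.04673964  2.79910221] 29.65
-51 False fr -3.6 ft 1.6 r 0.0613 ang -50.2
-33 False fr -4.2 ft 2.2 r 0.0610 ang -32.7
-15 False fr -4.9 ft 2.0 r 0.0609 ang -14.7
3 False fr -4.8 ft 2.4 r 0.0609 ang 3.1
21 False fr -4.2 ft 2.3 r 0.0609 ang 20.9
(np.float64(0.3616067375391643), False) 31.3583
```

Run:
```python
from wh import *
a=0.3616067375391643
a,s=turn(hub0,a,np.radians(18),29,.1,12)
print(a,s,get_clock(),get_opening(),get_contact_force())
```

```text
39 True fr 0.7 ft 1.9 r 0.0608 ang 30.2
0.6757660028981436 True 31.5667 0.019510772851980527 [-0.61059013  1.93685495  3.3581484 ]
```

Run:
```python
from wh import *
a=np.radians(30.2); n=0
while n<36:
    n+=1
    a2,s=turn(hub0,a,np.radians(18),1,.1,16)
    p=get_ee_pos()[:2]-hub0; t=np.arctan2(p[1],p[0]); d=(t-a+np.pi)%(2*np.pi)-np.pi; a0=a; a=a+d
    if s and d<np.radians(9):
        b,s2=turn(hub0,a,np.radians(9),1,.06,16)
        p=get_ee_pos()[:2]-hub0; t=np.arctan2(p[1],p[0]); d=(t-a+np.pi)%(2*np.pi)-np.pi; a+=d
        if s2 and d<np.radians(5): break
print("total deg",np.degrees(a),"from -69.3 turned",np.degrees(a)+69.3,get_clock(),get_opening(),get_contact_force())
```

```text
48 False fr -2.1 ft 1.9 r 0.0612 ang 48.5
67 True fr 0.5 ft 1.4 r 0.0613 ang 57.5
76 True fr 1.1 ft 1.4 r 0.0614 ang 64.8
74 False fr -0.3 ft 1.8 r 0.0616 ang 73.8
92 True fr -1.1 ft 2.3 r 0.0618 ang 83.9
102 False fr 2.1 ft 1.4 r 0.0623 ang 102.3
120 False fr 3.8 ft 1.8 r 0.0627 ang 120.8
139 False fr 5.7 ft 1.6 r 0.0631 ang 139.6
158 False fr 7.5 ft 2.7 r 0.0633 ang 158.5
177 False fr 7.9 ft 2.4 r 0.0634 ang 177.8
196 False fr 5.7 ft 1.8 r 0.0634 ang -162.5
215 False fr 5.2 ft 2.3 r 0.0631 ang -143.0
235 True fr 1.5 ft 2.8 r 0.0630 ang -134.4
235 False fr 3.1 ft 1.7 r 0.0627 ang -124.6
253 True fr 0.7 ft 2.1 r 0.0626 ang -115.3
263 True fr 0.9 ft 1.9 r 0.0623 ang -107.9
261 False fr 1.6 ft 2.2 r 0.0621 ang -99.0
279 False fr 1.7 ft 2.3 r 0.0618 ang -80.7
297 False fr 0.6 ft 1.9 r 0.0613 ang -62.4
316 False fr -0.6 ft 2.4 r 0.0611 ang -43.6
334 False fr -0.2 ft 1.9 r 0.0609 ang -24.4
354 False fr -1.8 ft 2.4 r 0.0608 ang -4.8
373 False fr -1.7 ft 2.2 r 0.0609 ang 15.2
393 False fr -2.8 ft 1.1 r 0.0611 ang 35.3
413 True fr 0.9 ft 2.5 r 0.0611 ang 43.4
412 False fr -2.6 ft 1.8 r 0.0613 ang 53.5
432 True fr -0.0 ft 1.8 r 0.0614 ang 62.4
431 False fr -1.9 ft 2.2 r 0.0617 ang 72.3
450 True fr 0.3 ft 2.8 r 0.0618 ang 82.0
460 False fr 1.7 ft 2.1 r 0.0623 ang 100.9
479 False fr 2.5 ft 2.0 r 0.0628 ang 119.8
498 True fr -2.7 ft -0.3 r 0.0621 ang 130.9
509 True fr -3.0 ft 1.5 r 0.0605 ang 134.8
504 True fr -3.1 ft -1.9 r 0.0599 ang 136.7
total deg 496.70684704321013 from -69.3 turned 566.0068470432101 41.9333 0.01964796730725969 [ 3.57828928 -0.32188182  1.02589822]
```

The stop came at about 1.56 turns, with the handle near 130°, and the pads slid along the handle there. I'll regrip it square to the motion, feel the stop again cleanly, then back off 90°.

Run:
```python
from wh import *
hub=hub0+[-.0013,-.0002]; a=np.radians(129.5)
def ang():
    p=get_ee_pos()[:2]-hub; return np.degrees(np.arctan2(p[1],p[0]))
gripper_to(.06); move_straight([*get_ee_pos()[:2],.22],.2)
o=[np.pi,0,np.radians(129.5)]; xy=hub+.062*pol(a)
reach([*xy,.22],o); print(move_straight([*xy,Z],.12,until_force=8))
gripper_to(.010); hold(.2); print("grip",get_opening(),get_ee_pos(),ang(),get_contact_force(),get_clock())
a,s=turn(hub,a,np.radians(-15),1,.08,25)
for i in range(12):
    f0=get_contact_force(); a,s=turn(hub,a,np.radians(3),1,.03,12)
    hold(.05); f=get_contact_force(); print("f",(f-f0).round(1))
    if s: break
print("stop",ang(),np.degrees(a),get_clock(),get_contact_force())
```

```text
False
grip 0.019537111605922256 [0.47619977 0.26664711 0.1635396 ] 126.91779753142548 [ 7.25808235  5.40432769 -4.98584928] 45.6833
115 False fr 1.3 ft -1.2 r 0.0623 ang 113.7
118 False fr 1.4 ft -1.5 r 0.0622 ang 117.7
f [-0.8 -0.1  2.1]
121 False fr 1.7 ft -0.8 r 0.0622 ang 120.8
f [-0.3 -0.4  0.6]
124 False fr 1.7 ft 0.3 r 0.0621 ang 123.9
f [0.7 0.4 0.1]
126 False fr 1.0 ft -1.9 r 0.0621 ang 126.7
f [ 0.2  0.6 -0.3]
129 True fr -0.4 ft -1.6 r 0.0621 ang 126.8
f [ 1.  -1.5 -5.1]
stop 126.82743998475286 129.49999999999997 47.525 [1.35756362 0.60243079 1.08180332]
```

Run:
```python
from wh import *
hub=hub0+[-.0013,-.0002]; a=np.radians(126.7)
a,s=turn(hub,a,np.radians(-15),6,.08,30)
if s: a,s=turn(hub,np.radians(51.7),np.radians(-15),1,.06,40)
hold(.2); p=get_ee_pos(); print("final",np.degrees(a),np.degrees(np.arctan2(*(p[:2]-hub)[::-1])),get_contact_force(),get_clock())
```

```text
112 False fr 1.0 ft -1.8 r 0.0623 ang 111.2
97 False fr 2.5 ft -1.9 r 0.0625 ang 96.1
82 False fr 3.8 ft -2.4 r 0.0626 ang 81.1
67 False fr 4.1 ft -2.7 r 0.0627 ang 66.2
52 False fr 5.9 ft -2.1 r 0.0627 ang 51.1
37 False fr 5.6 ft -2.6 r 0.0627 ang 35.7
final 36.70000000000003 35.878536902162146 [5.34285556 2.30407745 3.85948721] 49.8167
```

Run:
```python
from h import *
gripper_to(.06); x,y=get_ee_pos()[:2]; move_straight([x,y,.26],.15)
reach([.36,.42,.30],[np.pi,0,np.radians(129.5)]); hold(.2)
A=np.array
for k in("scene","top"):
    p,Q,uv=cloud(k); cv2.imwrite(f"pics/{k}4.png",p[:,:,::-1])
    h=A([.5135,.217]); S=near(Q,h,.085,.165,.19); m=S[:,:2].mean(0)
    print(k,"crank",m,np.degrees(np.arctan2(*(m-h)[::-1])))
    S=near(Q,A([.654,-.056]),.026,.165,.2); print("breather z",len(S),np.median(S[:,2]),S.mean(0)); S=near(Q,A([.746,.085]),.05,.08,.1); print("filter",S.mean(0))
a=cv2.imread("pics/scene4.png")[110:300,220:420]; cv2.imwrite("pics/s4c.png",cv2.resize(a,(630,600),interpolation=cv2.INTER_CUBIC))
print(get_clock())
```

```text
scene crank [0.56771326 0.25241845] 33.15727097474736
breather z 343 0.17975079418620718 [ 0.65750418 -0.06016644  0.17853502]
filter [0.7488161  0.08288528 0.08877336]
top crank [0.56292552 0.25373097] 36.61817896323522
breather z 354 0.17924429238625933 [ 0.65064384 -0.05576057  0.17884388]
filter [0.74306431 0.08603873 0.08815193]
52.7333
```

View pics/s4c.png

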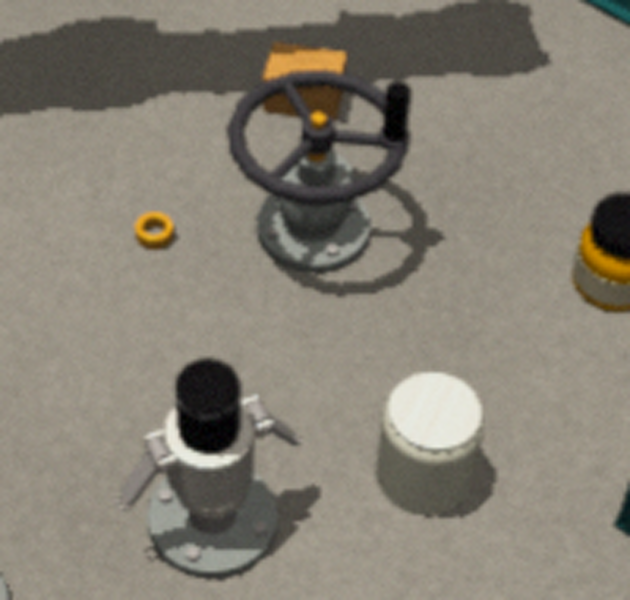

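The crop shows the coupling seated at (210,450) with both arms down, the crank at (397,112) backed off as intended, the filter upright at (432,440), and the arm clear of everything.

```bash
python3 -c "
from rig import *
print(job_done(),get_clock())"
```

```text
the job is handed in; nothing more can be done
the job is handed in; nothing more can be done
```

The job is handed in at about 53 s: the coupling is home and level, both cams are down at their stops, the valve was opened to its felt stop and backed off about 91° (a quarter turn) by hand position, the gripper is clear, and the oil filter is still standing.

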